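# Medicine rack changeover: finished blister sleeves out, fresh ones in

## Task

It is changeover day for the medicine rack on the stool: lift every finished sleeve (one upper corner of its head is cut away) straight up out of its keyed slot in the wooden rack and stand it in an empty slot of the grey carrier, and stand every fresh sleeve from the carrier in a free slot of the rack, each fully home and upright. Keep the sleeves upright all the way, leave the two part-used sleeves seated in the rack, and do not drag the rack about. Leave the cup, its coaster and the bottle standing where they are.

Things in the scene. Friction and masses are not known exactly. Their poses are not given: they have to be found in the camera images.
- rack: Wooden rack, loose, 1.2 kg, 166 (x) x 100 (y) x 56 mm. Origin: centre of underside, z up. 5 slots along y, at x = -60, -30, 0, 30, 60 mm; floor at z 12, round divider tops at 56. Keyed: 11 wide over the middle 60 of their length, 18 wide at the ends where a sleeve's side rails sit, so it leaves only straight up. A seated sleeve: width along y, at y 0, its point at z 64.
- carrier: Grey plastic carrier, loose, 0.7 kg, 194 (x) x 94 (y) x 56 mm; may get knocked along the stool. Origin: centre of underside, z up. 6 plain slots along y, at x = -75, -45, -15, 15, 45, 75 mm, each 17 wide, 84 long; floor at z 6, round divider tops at 56. A seated sleeve: width along y, at y 0, its point at z 58. Fresh sleeves stand in some slots (a knock may leave them leaning a little).
- kept1_c (a point): Part-used, stays in the rack. Sleeve on edge, 78 mm wide, 104 tall, 50 g, white. Lower 60: body 7 thick, with a rail 14 thick, 6 wide down each side edge; above, a centred silver head 46 wide, 8 thick, 44 tall, so a 16 mm shoulder each side. Whole rectangular head, domed blisters. Point: mid-sleeve, 52 above the foot; x through the thickness, y along the width, z up.
- kept2_c (a point): Part-used, stays in the rack. Sleeve on edge, 78 mm wide, 104 tall, 50 g, white. Lower 60: body 7 thick, with a rail 14 thick, 6 wide down each side edge; above, a centred silver head 46 wide, 8 thick, 44 tall, so a 16 mm shoulder each side. Whole rectangular head, domed blisters. Point: mid-sleeve, 52 above the foot; x through the thickness, y along the width, z up.
- finished1_c (a point): Finished sleeve (may be absent), starts in the rack. Size and build as the part-used sleeves, but one upper corner of the head is cut away (on its +y side, 20 mm of the width, top 16 mm of the height; the lower 28 mm of the head is full width) and the blisters are flat, emptied spots. Point: mid-sleeve, 52 above the foot; x through the thickness, y along the width, z up.
- finished2_c (a point): Finished sleeve (may be absent), starts in the rack. Size and build as the part-used sleeves, but one upper corner of the head is cut away (on its +y side, 20 mm of the width, top 16 mm of the height; the lower 28 mm of the head is full width) and the blisters are flat, emptied spots. Point: mid-sleeve, 52 above the foot; x through the thickness, y along the width, z up.
- finished3_c (a point): Finished sleeve (may be absent), starts in the rack. Size and build as the part-used sleeves, but one upper corner of the head is cut away (on its +y side, 20 mm of the width, top 16 mm of the height; the lower 28 mm of the head is full width) and the blisters are flat, emptied spots. Point: mid-sleeve, 52 above the foot; x through the thickness, y along the width, z up.
- fresh1_c (a point): Fresh sleeve (may be absent), starts in the grey carrier. Size, build and looks as the part-used sleeves: whole rectangular head, domed blisters. Point: mid-sleeve, 52 above the foot; x through the thickness, y along the width, z up.
- fresh2_c (a point): Fresh sleeve (may be absent), starts in the grey carrier. Size, build and looks as the part-used sleeves: whole rectangular head, domed blisters. Point: mid-sleeve, 52 above the foot; x through the thickness, y along the width, z up.
- fresh3_c (a point): Fresh sleeve (may be absent), starts in the grey carrier. Size, build and looks as the part-used sleeves: whole rectangular head, domed blisters. Point: mid-sleeve, 52 above the foot; x through the thickness, y along the width, z up.
- cup: Glass medicine cup, 50 mm across, 55 mm tall, standing on the coaster; bystander. Origin: centre of its underside.
- coaster: Round grey stone coaster, 90 mm across, 10 mm thick, on the robot's side of the stool; bystander. Origin: centre of its underside.
- bottle: Orange plastic bottle with a white flip-top lid, 46 mm across, 84 mm tall, at the far side of the stool; bystander. Origin: centre of its underside.
Things that resemble listed ones, but are neither listed nor needed, are in the scene too. What is shaped like the part that bears fresh2_c but blue is not meant.

How it is judged:
At the end, for the whole second after the job is handed in: Finished sleeves seated in carrier slots, fresh and part-used ones in rack slots (height within 6 mm, lengthwise within 10 mm, upright and in line within 0.15 rad, at rest); rack moved under 30 mm; rack and carrier level; cup, coaster and bottle upright, moved under 60 mm (z of finished1_c in the frame of carrier between 0.052 and 0.064 m and x of finished1_c in the frame of carrier between -0.083 and 0.083 m and y of finished1_c in the frame of carrier between -0.01 and 0.01 m and angle between the y axis of each of finished1_c, finished2_c, finished3_c and the y axis of carrier, either way round below 0.15 rad and angle between each of finished1_c, finished2_c, finished3_c, fresh1_c, fresh2_c, fresh3_c, kept1_c, kept2_c's own z axis and vertical below 0.15 rad and linear speed of each of finished1, finished2, finished3, fresh1, fresh2, fresh3, kept1, kept2, carrier below 0.03 m/s and z of finished2_c in the frame of carrier between 0.052 and 0.064 m and x of finished2_c in the frame of carrier between -0.083 and 0.083 m and y of finished2_c in the frame of carrier between -0.01 and 0.01 m and z of finished3_c in the frame of carrier between 0.052 and 0.064 m and x of finished3_c in the frame of carrier between -0.083 and 0.083 m and y of finished3_c in the frame of carrier between -0.01 and 0.01 m and z of fresh1_c in the frame of rack between 0.058 and 0.07 m and x of fresh1_c in the frame of rack between -0.068 and 0.068 m and y of fresh1_c in the frame of rack between -0.01 and 0.01 m and angle between the y axis of each of fresh1_c, fresh2_c, fresh3_c, kept1_c, kept2_c and the y axis of rack, either way round below 0.15 rad and z of fresh2_c in the frame of rack between 0.058 and 0.07 m and x of fresh2_c in the frame of rack between -0.068 and 0.068 m and y of fresh2_c in the frame of rack between -0.01 and 0.01 m and z of fresh3_c in the frame of rack between 0.058 and 0.07 m and x of fresh3_c in the frame of rack between -0.068 and 0.068 m and y of fresh3_c in the frame of rack between -0.01 and 0.01 m and z of kept1_c in the frame of rack between 0.058 and 0.07 m and x of kept1_c in the frame of rack between -0.068 and 0.068 m and y of kept1_c in the frame of rack between -0.01 and 0.01 m and z of kept2_c in the frame of rack between 0.058 and 0.07 m and x of kept2_c in the frame of rack between -0.068 and 0.068 m and y of kept2_c in the frame of rack between -0.01 and 0.01 m and distance of rack from where it was at the start of the episode below 0.03 m and angle between each of rack, carrier's own z axis and vertical below 0.06 rad and angle between each of cup, bottle, coaster's own z axis and vertical below 0.2 rad and distance of each of cup, bottle, coaster from where it was at the start of the episode below 0.06 m); the robot touches nothing.
It fails at once if a sleeve is tipped more than 35 degrees from upright (angle between any of finished1_c, finished2_c, finished3_c, fresh1_c, fresh2_c, fresh3_c, kept1_c, kept2_c's own z axis and vertical above 0.61 rad).
It fails at once if a part-used sleeve is pulled up out of its place in the rack by more than 20 mm (z of any of kept1_c, kept2_c in the frame of rack above 0.084 m).
It fails at once if the rack is dragged more than 30 mm or tilted more than 8 degrees, as by pulling a sleeve sideways (distance of rack from where it was at the start of the episode above 0.03 m or angle between rack's own z axis and vertical above 0.14 rad).
It fails at once if the cup or the bottle is knocked over (angle between any of cup, bottle's own z axis and vertical above 0.7 rad).
Of finished1, finished2, finished3 only 2 to 3 are there at a start; the rules pass over those that are not, and their reading is None.
Of fresh1, fresh2, fresh3 only 2 to 3 are there at a start; the rules pass over those that are not, and their reading is None.
At some moment in a run one of carrier may be knocked a few centimetres aside while the robot is not near it.
It also fails if it takes over 210 s, if anything falls off the work surface, if the arm or the gripper's body presses on something with over 40 N, if the wrist force passes 120 N, or if a joint passes its speed limit or range.

## Robot

A 6-joint arm with a two-finger parallel gripper is mounted at the origin on the work surface. World frame = base frame: x ahead of the robot, y to its left, z up, the work surface at z = 0. Lengths are in m, angles in rad, forces in N, time in s.
With the tool pointing down it reaches from about 0.275 to 0.825 m from the base axis. Payload 5.2 kg.
Tool frame: the origin (TCP) lies on the centre line of the jaws, within the pads' length; the fingertips stand 8 mm ahead of it and the grasp point (between the pads) lies 11 mm behind it (bot.tip_extent is the z of the fingertips in the tool frame, in m); z points along the fingers, y is the direction in which the jaws open and shut (so a half turn about z gives the same grasp; the last joint's range is limited). The gripper opens to 93 mm and grips with 3 to 60 N. Pads are 15 mm wide; open, the fingers measure 128 mm over their backs; the gripper's body (75 mm by 188 mm) begins 65 mm behind the grasp point.
Start: joints at [1.014, 0.259, 1.535, -0, 1.348, -0.203], TCP at [0.191, 0.516, 0.227] pointing down, gripper open.
Joint ranges: [-3.14, 3.14], [-0.91, 2.08], [0.19, 2.58], [-1.22, 4.36], [0.22, 2.71], [-3.12, 3.12]. Speed limits (rad/s): [2.57, 2.57, 3.14, 3.14, 3.14, 3.14].

## Interface

Orientations are given as a unit quaternion [x, y, z, w].
In Python, from station import bot, grab_frame gives the robot as it stands. The module is installed in compiled form; this text tells all that it offers. Calls block until the motion is done:
- bot.movep(position, orientation): joint-space move of the TCP to a pose.
- bot.move_l(position, frame=None, feed=0.15, until_force=None): straight line of the TCP; frame=None keeps the orientation; feed is the mean speed in m/s. With until_force (N) it stops when the force on the tool has changed by that much, and returns True; else False.
- bot.move_j(angles): joint-space move.
- bot.command_gripper(opening): opening from 0.0 (shut) to 1.0 (fully open); the grip force is fixed at half the most; returns when the fingers have stopped.
- bot.dwell(seconds).
- bot.solve_ik(position, orientation): joint angles nearest the present ones, or None.
- grab_frame(name): name is "scene" or "side" or "wrist"; returns a dict with "image" (400x640x3 uint8, red, green, blue), "intrinsics" (3x3 intrinsics, pixels), "world_from_camera" (4x4, takes a point from camera to world coordinates); the wrist camera has in their place "mount" (4x4, takes a point from camera to tool coordinates, whose origin is the TCP and whose axes are the flange's). Camera axes: x right, y up, looking along -z (the intrinsics and any distortion apply to the point x, -y, -z); pixel columns grow to the right and rows downward; lengths in m; the calibration is good to about 2 mm. A picture is of the moment at which its call begins: read the wrist's pose just before it. There is no depth.
A pose or a line that the arm cannot do raises bot.MotionError and nothing moves.
- bot.finish_job(): hands the job in, once; it reports no verdict.
Readings, each from a call of its own:
- bot.get_t(): time.
- bot.get_joint_pos(): joint angles.
- bot.get_joint_velocities(): joint speeds.
- bot.get_tau(): joint torques, N m.
- bot.get_tool_pos(): TCP position.
- bot.get_orientation(): TCP orientation.
- bot.get_force(): force on the tool from outside, world axes, zero at the start.
- bot.get_ft_torque(): the same for the moment, N m.
- bot.get_grip_width(): opening from 0.0 (shut) to 1.0 (fully open).
Only numpy, scipy, OpenCV 4.12 (cv2) and the standard library are available. Lean on these libraries where they do the work, as an engineer would, in place of code of your own. Each camera call takes 0.05 s, during which the arm holds its last target.

## Working session

There is one attempt and no reset: what is moved stays moved. The work goes in short steps, each a Python script; the robot and the scene stay as the last script left them, time stands still between calls to the robot, and variables do not carry over. Pictures are saved under pics/ and viewed, and the job is handed in when it is done.

```bash
mkdir -p pics; ls
python3 - <<'E'
from station import bot, grab_frame
import cv2,numpy as np
print(bot.get_t(),bot.get_tool_pos(),bot.get_orientation(),bot.tip_extent)
for n in ["scene","side","wrist"]:
    f=grab_frame(n)
    cv2.imwrite(f"pics/a_{n}.png",cv2.cvtColor(f["image"],cv2.COLOR_RGB2BGR))
    print(n,{k:np.round(v,3).tolist() for k,v in f.items() if k!="image"})
E
```

```text
pics
0.0 [0.19024496 0.51547667 0.225806  ] [ 1.75971306e-01  9.84394854e-01 -8.66451763e-04 -3.45644494e-04] 0.008
scene {'intrinsics': [[412.148, 0.0, 312.643], [0.0, 412.148, 205.074], [0.0, 0.0, 1.0]], 'world_from_camera': [[0.713, -0.566, 0.415, 0.859], [0.702, 0.578, -0.417, -0.283], [-0.004, 0.588, 0.809, 0.597], [0.0, 0.0, 0.0, 1.0]]}
side {'intrinsics': [[513.003, 0.0, 322.613], [0.0, 513.003, 211.114], [0.0, 0.0, 1.0]], 'world_from_camera': [[0.665, 0.541, -0.514, 0.098], [-0.746, 0.48, -0.461, -0.469], [-0.003, 0.691, 0.723, 0.792], [0.0, 0.0, 0.0, 1.0]]}
wrist {'intrinsics': [[313.43, 0.0, 316.117], [0.0, 313.43, 198.705], [0.0, 0.0, 1.0]], 'mount': [[-0.001, 0.955, 0.297, 0.083], [1.0, 0.001, 0.001, -0.0], [0.001, 0.297, -0.955, -0.159], [0.0, 0.0, 0.0, 1.0]]}
```

View pics/a_scene.png

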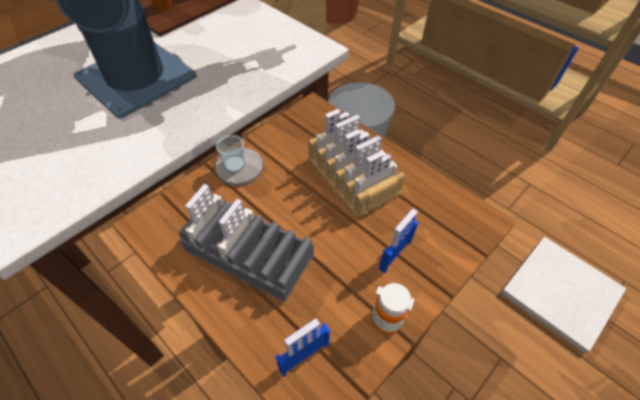

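View pics/a_side.png

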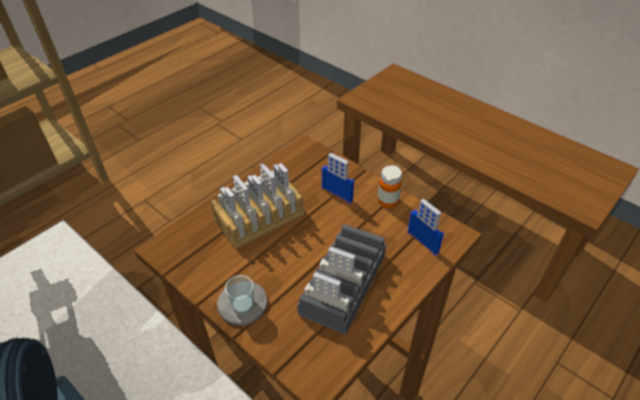

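View pics/a_wrist.png

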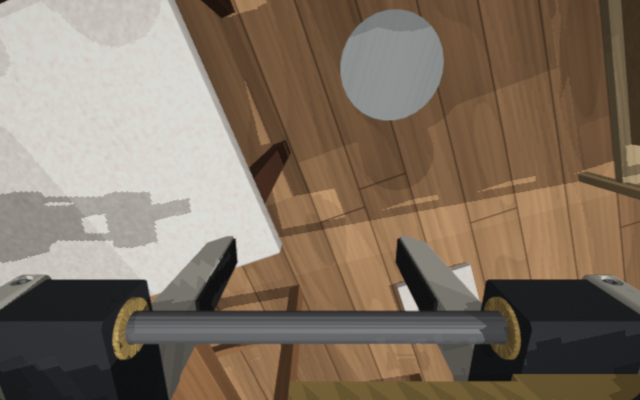

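The scene view shows the rack at about (355,165), the carrier at about (245,245) with two white sleeves, and blue decoys at (400,245) and (303,347). The cup is at (232,155) and the bottle at (393,305). I'll enlarge the rack and carrier next.

```bash
cat > h.py <<'E'
from station import bot, grab_frame
import cv2,numpy as np
from scipy.spatial.transform import Rotation as R
def cam(f,pose=None):
    if "mount" in f:
        T=np.eye(4);T[:3,:3]=R.from_quat(pose[1]).as_matrix();T[:3,3]=pose[0];W=T@f["mount"]
    else: W=f["world_from_camera"]
    return np.array(f["intrinsics"]),np.array(W)
def ray(c,uv):
    K,W=c; d=np.linalg.inv(K)@np.array([uv[0],uv[1],1.]); d=np.array([d[0],-d[1],-d[2]])
    d=W[:3,:3]@d; return W[:3,3],d/np.linalg.norm(d)
def onz(c,uv,z):
    o,d=ray(c,uv); return o+d*(z-o[2])/d[2]
def proj(c,p):
    K,W=c; q=W[:3,:3].T@(np.array(p)-W[:3,3]); q=np.array([q[0],-q[1],-q[2]]); q=K@q; return q[:2]/q[2]
def tri(rs):
    A=np.zeros((3,3));b=np.zeros(3)
    for o,d in rs:
        M=np.eye(3)-np.outer(d,d);A+=M;b+=M@o
    p=np.linalg.solve(A,b); return p,[float(np.linalg.norm((np.eye(3)-np.outer(d,d))@(p-o))) for o,d in rs]
def shot(n,name=None):
    pose=(np.array(bot.get_tool_pos()),np.array(bot.get_orientation()))
    f=grab_frame(n); im=cv2.cvtColor(f["image"],cv2.COLOR_RGB2BGR)
    if name: cv2.imwrite(f"pics/{name}.png",im); np.savez(f"pics/{name}.npz",K=cam(f,pose)[0],W=cam(f,pose)[1])
    return im,cam(f,pose)
def load(name):
    d=np.load(f"pics/{name}.npz"); return cv2.imread(f"pics/{name}.png"),(d["K"],d["W"])
def crop(im,x0,y0,x1,y1,out,s=4):
    cv2.imwrite(f"pics/{out}.png",cv2.resize(im[y0:y1,x0:x1],None,fx=s,fy=s,interpolation=cv2.INTER_CUBIC))
E
python3 - <<'E'
from h import *
a,ca=shot("scene","b_scene"); b,cb=shot("side","b_side")
crop(a,300,95,420,225,"c1",4.5); crop(a,165,170,325,310,"c2"); crop(b,200,155,310,250,"c3",6); crop(b,290,215,400,340,"c4",4.5)
l=np.hstack([cv2.resize(cv2.imread(f"pics/c{i}.png"),(400,300 if 1 else 0)) for i in (1,2)])
m=np.hstack([cv2.resize(cv2.imread(f"pics/c{i}.png"),(400,300)) for i in (3,4)])
cv2.imwrite("pics/c_all.png",np.vstack([l,m]))
print("bottle lid",tri([ray(ca,(396,296)),ray(cb,(391,172))]))
print("bottle base",tri([ray(ca,(389,324)),ray(cb,(388,199))]))
E
```

```text
bottle lid (array([ 0.77866762, -0.04749112,  0.08282317]), [0.0007358018050162527, 0.0007358018050162116])
bottle base (array([ 0.78474151, -0.04760673, -0.00287374]), [0.002199886586679615, 0.002199886586679714])
```

View pics/c_all.png

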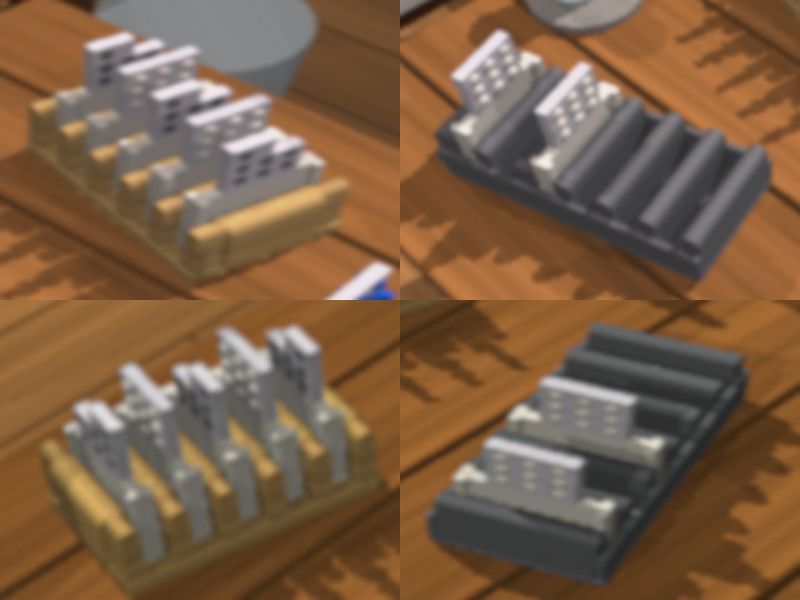

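Rack contents: three cut heads with dark flat spots in slots 1, 3 and 5 (finished), and two whole heads in slots 2 and 4 (part-used). The carrier holds two fresh sleeves. Next I'll estimate poses and take overhead wrist views.

Run:
```python
from h import *
_,ca=load("b_scene")
for n,uv,z in [("rack near",(357,216),0),("rack left",(309,160),0),("rack right",(403.5,184),.056),("rack near top",(357,205),.056),("car near",(283,297),0),("car left",(181,243),0),("car right",(313,242),.056),("coaster",(239,167),.01)]:
    print(n,onz(ca,uv,z).round(3))
```

```text
rack near [0.624 0.063 0.   ]
rack left [0.471 0.097 0.   ]
rack right [0.659 0.134 0.056]
rack near top [0.632 0.047 0.056]
car near [ 0.642 -0.132  0.   ]
car left [ 0.449 -0.186  0.   ]
car right [ 0.63  -0.053  0.056]
coaster [ 0.395 -0.014  0.01 ]
```

```bash
cat >> h.py <<'E'
def quat(yaw,flip=False):
    # tool z down, tool y along object y axis (yaw), flip = half turn
    y=np.array([-np.sin(yaw),np.cos(yaw),0]); 
    if flip: y=-y
    z=np.array([0,0,-1.]); x=np.cross(y,z)
    return R.from_matrix(np.stack([x,y,z],1)).as_quat()
E
python3 - <<'E'
from h import *
for n,c,yaw in [("w_rack",(0.558,0.129),-.218),("w_car",(.533,-.114),.272)]:
    for fl in (False,True): print(n,fl,bot.solve_ik([*c,.3],quat(yaw,fl)))
    q=quat(yaw)
    bot.movep([c[0]-.0,c[1],.30],q)
    im,cm=shot("wrist",n)
print(bot.get_t())
E
```

```text
w_rack False [ 3.25001250e-02  2.63227393e-01  1.35147536e+00 -4.44089210e-16
  1.52688990e+00 -1.32029620e+00]
w_rack True [ 3.25001250e-02  2.63227393e-01  1.35147536e+00 -4.44089210e-16
  1.52688990e+00  1.82129645e+00]
w_car False [-4.15417891e-01  2.11327405e-01  1.41881430e+00 -4.44089210e-16
  1.51145095e+00 -2.25821422e+00]
w_car True [-4.15417891e-01  2.11327405e-01  1.41881430e+00 -4.44089210e-16
  1.51145095e+00  8.83378435e-01]
3.2583
```

View pics/w_rack.png

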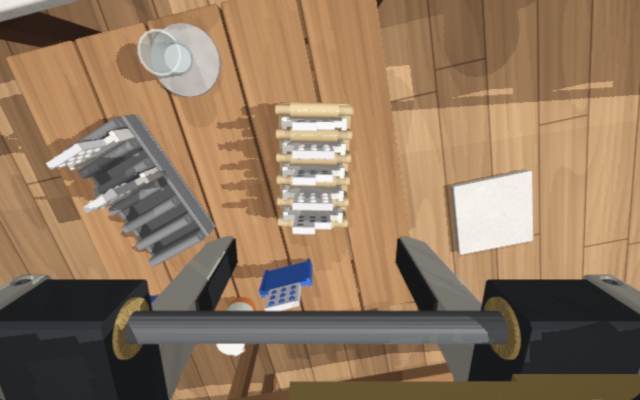

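View pics/w_car.png

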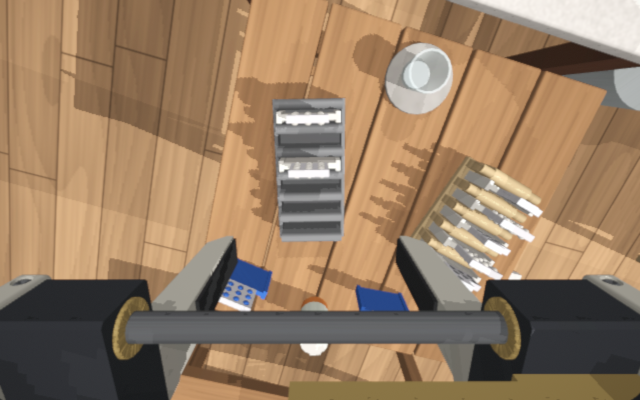

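Both overhead views are clear: rack bars at columns 278–352, rows 104–232; carrier at columns 273–343, rows 98–240. I'll take closer shots for precise poses.

Run:
```python
from h import *
for n,c,yaw in [("w2_car",(.533,-.114),.272),("w2_rack",(0.558,0.129),-.218)]:
    q=quat(yaw)
    bot.movep([c[0]+.02*np.cos(yaw),c[1]+.02*np.sin(yaw),.2],q)
    im,cm=shot("wrist",n)
    crop(im,230,40,410,280,n+"c",2.5)
print(bot.get_t())
cv2.imwrite("pics/w2.png",np.hstack([cv2.resize(cv2.imread(f"pics/{n}c.png"),(400,533)) for n in ("w2_rack","w2_car")]))
```

```text
4.7833
```

View pics/w2.png

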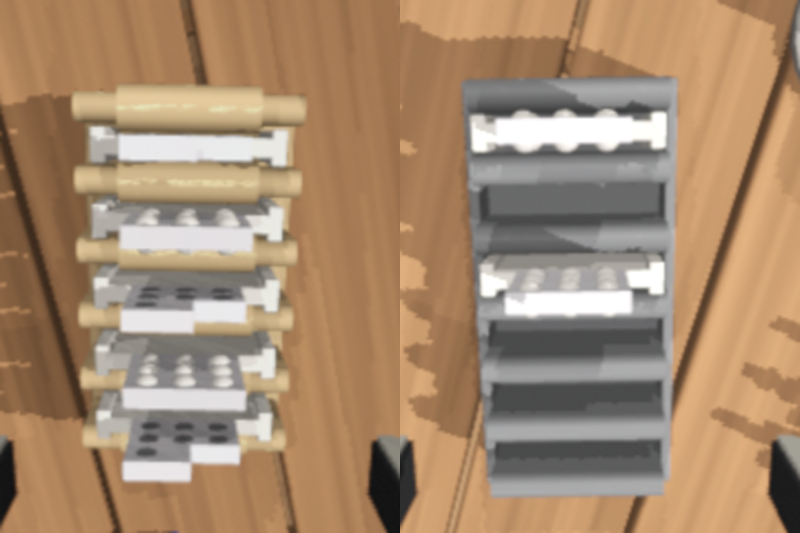

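The rack shows cut heads in rows 1, 3 and 5, counting from the robot side. The carrier's sleeves are in slots 1 and 3. I'll zoom in to read the bar ends accurately.

Run:
```python
from h import *
def grid(im,x0,y0,x1,y1,s,out):
    c=cv2.resize(im[y0:y1,x0:x1],None,fx=s,fy=s,interpolation=cv2.INTER_CUBIC)
    for x in range(x0,x1,10): cv2.line(c,(int((x-x0+.5)*s),0),(int((x-x0+.5)*s),6 if x%50 else 14),(0,0,255),1)
    for x in range(x0,x1,20): cv2.putText(c,str(x),(int((x-x0+.5)*s),22),0,.4,(0,0,255),1)
    for y in range(y0,y1,10): cv2.line(c,(0,int((y-y0+.5)*s)),(c.shape[1] if y%20==0 else 8,int((y-y0+.5)*s)),(0,0,255),1); cv2.putText(c,str(y),(0,int((y-y0+.5)*s)),0,.4,(0,0,255),1)
    cv2.imwrite(f"pics/{out}.png",c)
im,_=load("w2_rack"); grid(im,255,70,385,165,6,"g1"); grid(im,255,160,385,255,6,"g2")
im,_=load("w2_car"); grid(im,250,70,380,165,6,"g3"); grid(im,250,170,380,265,6,"g4")
```

```text
(no output)
```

View pics/g1.png

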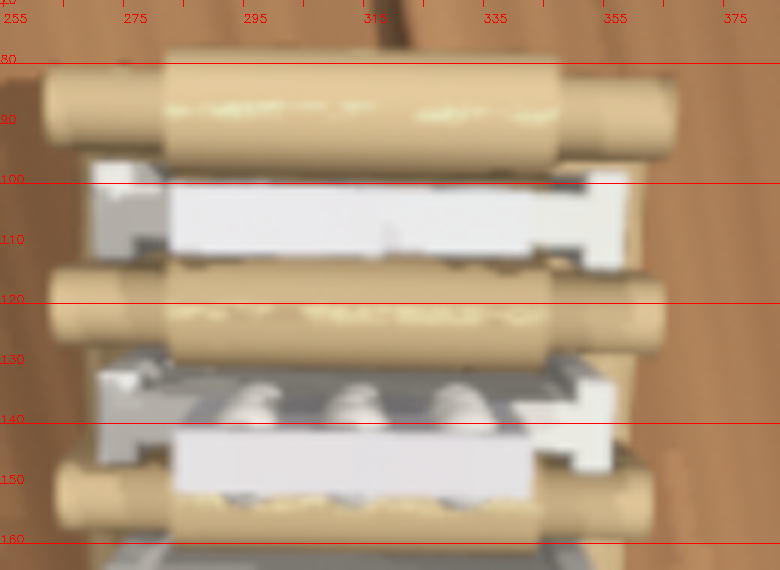

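View pics/g2.png

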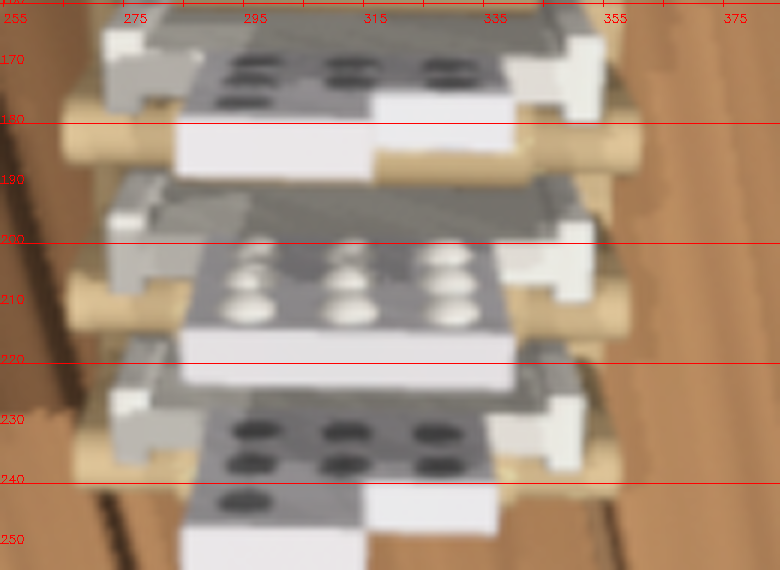

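View pics/g3.png

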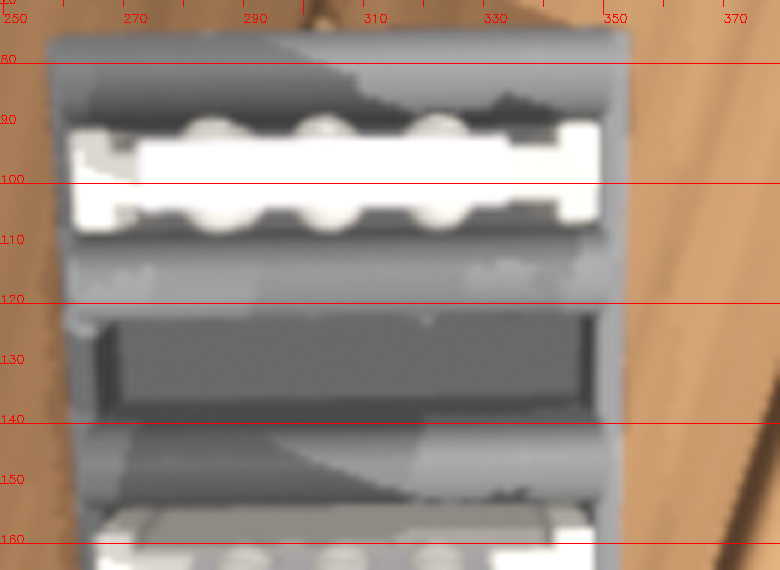

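View pics/g4.png

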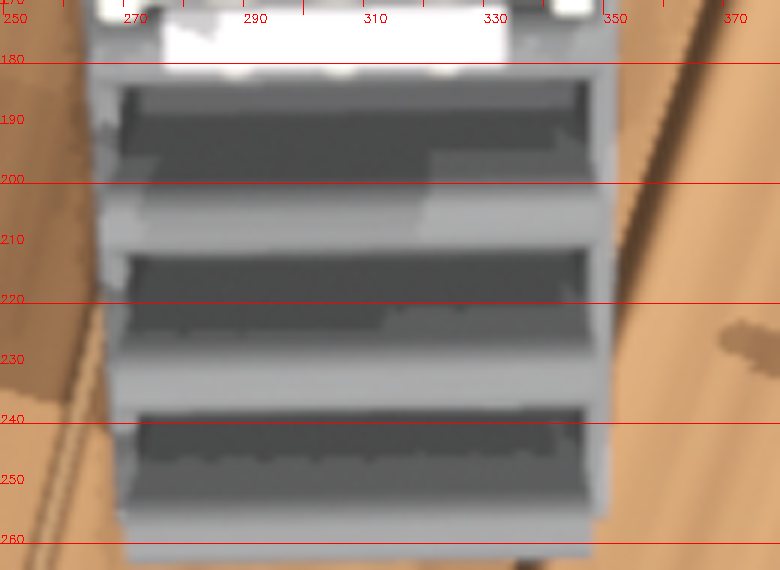

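Run:
```python
from h import *
_,c=load("w2_rack"); 
L=[];Rr=[]
# bars 1..3: (left col,row),(right col,row) at z .050 ; x nominal
bars=[(-75,(262.0,87.2),(367.3,89.2)),(-45,(262.8,120.0),(365.3,121.7))]
for x,l,r in bars:
    pl,pr=onz(c,l,.050),onz(c,r,.050); d=pr-pl; print(x,pl.round(4),pr.round(4),"mid",((pl+pr)/2).round(4),"len",np.linalg.norm(d).round(4),"yaw",np.arctan2(-d[0],d[1]) if d[1]>0 else np.arctan2(d[0],-d[1]))
# side midline from bar ends
rowL=[87.2,120.0,152.2,182.5,210.5,237]; cl=[262,262.8,264,265,265.7,266.7]; cr=[367.3,365.3,363.3,361.2,359.5,358.2]
mids=np.array([(onz(c,(a,r),.05)+onz(c,(b,r+1.7),.05))/2 for a,b,r in zip(cl,cr,rowL)])
print(mids.round(4)); p=np.polyfit(mids[:,0],mids[:,1],1); print("yaw from mids",np.arctan(p[0]))
for n,a,b,r in [("s1",282.8,343.3,106.2),("s2",283.2,343.3,147.0),("s4",284.5,340,219.5)]:
    pa,pb=onz(c,(a,r),.116),onz(c,(b,r),.116); print(n,((pa+pb)/2).round(4),np.linalg.norm(pa-pb).round(4))
print("s3 left edge",onz(c,(284,184.2),.116).round(4))
_,c=load("w2_car")
for n,a,b,r in [("f1 head",272,334.5,98.5),("f1rails",261.3,349.5,98)]:
    z=.11 if "head" in n else .066
    pa,pb=onz(c,(a,r),z),onz(c,(b,r),z); print(n,((pa+pb)/2).round(4),np.linalg.norm(pa-pb).round(4))
pa,pb=onz(c,(276.8,175.5),.11),onz(c,(334.3,175.5),.11); print("f3",((pa+pb)/2).round(4),np.linalg.norm(pa-pb).round(4))
```

```text
-75 [0.4743 0.0949 0.05  ] [0.4973 0.1904 0.05  ] mid [0.4858 0.1427 0.05  ] len 0.0983 yaw -0.23601199535747838
-45 [0.5032 0.0877 0.05  ] [0.526  0.1836 0.05  ] mid [0.5146 0.1356 0.05  ] len 0.0985 yaw -0.23414498026647515
[[0.4857 0.1427 0.05  ]
 [0.5146 0.1356 0.05  ]
 [0.5448 0.1285 0.05  ]
 [0.5749 0.1212 0.05  ]
 [0.6044 0.114  0.05  ]
 [0.634  0.1072 0.05  ]]
yaw from mids -0.23547673090906615
s1 [0.5002 0.1385 0.116 ] 0.0452
s2 [0.5299 0.132  0.116 ] 0.0466
s4 [0.5884 0.118  0.116 ] 0.0462
s3 left edge [0.5539 0.1025 0.116 ]
f1 head [ 0.4732 -0.1403  0.11  ] 0.0473
f1rails [ 0.4723 -0.1403  0.066 ] 0.0785
f3 [ 0.5303 -0.1231  0.11  ] 0.0468
```

The readings agree well: rack centre about (0.559,0.125), yaw −0.235. I'll repeat with the tool turned half round, so any camera-mount bias shows as a shift between the two.

```bash
cat >> h.py <<'E'
def grid(im,x0,y0,x1,y1,s,out):
    c=cv2.resize(im[y0:y1,x0:x1],None,fx=s,fy=s,interpolation=cv2.INTER_CUBIC)
    for x in range(x0,x1,10): cv2.line(c,(int((x-x0+.5)*s),0),(int((x-x0+.5)*s),6 if x%50 else 14),(0,0,255),1)
    for x in range(x0,x1,20): cv2.putText(c,str(x),(int((x-x0+.5)*s),22),0,.4,(0,0,255),1)
    for y in range(y0,y1,10): cv2.line(c,(0,int((y-y0+.5)*s)),(c.shape[1] if y%20==0 else 8,int((y-y0+.5)*s)),(0,0,255),1); cv2.putText(c,str(y),(0,int((y-y0+.5)*s)),0,.4,(0,0,255),1)
    cv2.imwrite(f"pics/{out}.png",c)
E
python3 - <<'E'
from h import *
yaw=-.2354; ux=np.array([np.cos(yaw),np.sin(yaw)])
c=np.array([.5595,.125])-.02*ux
bot.movep([*c,.2],quat(yaw,True))
im,cm=shot("wrist","w3_rack"); grid(im,255,65,385,165,6,"g5")
yaw=.292; ux=np.array([np.cos(yaw),np.sin(yaw)])
c=np.array([.545,-.119])-.02*ux
bot.movep([*c,.2],quat(yaw,True))
im,cm=shot("wrist","w3_car"); grid(im,250,65,380,165,6,"g6"); grid(im,250,165,380,265,6,"g7")
print(bot.get_t())
E
```

```text
8.5583
```

View pics/g5.png

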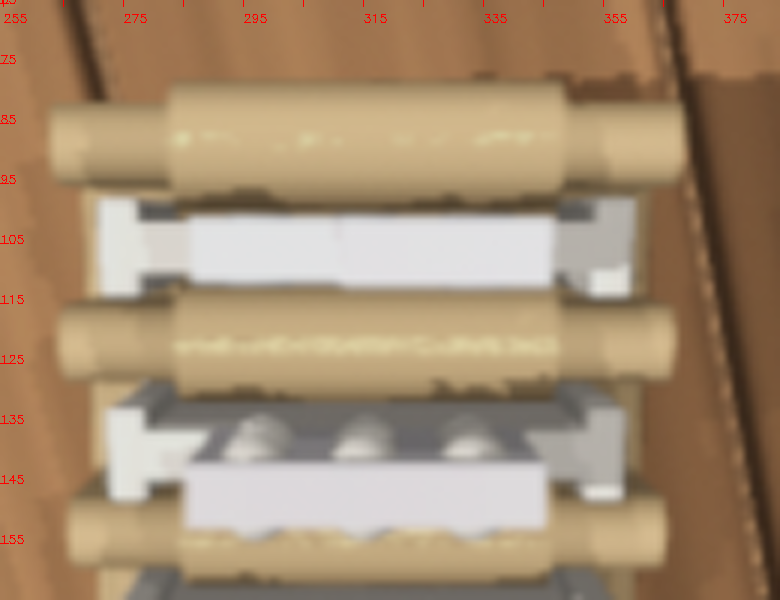

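View pics/g6.png

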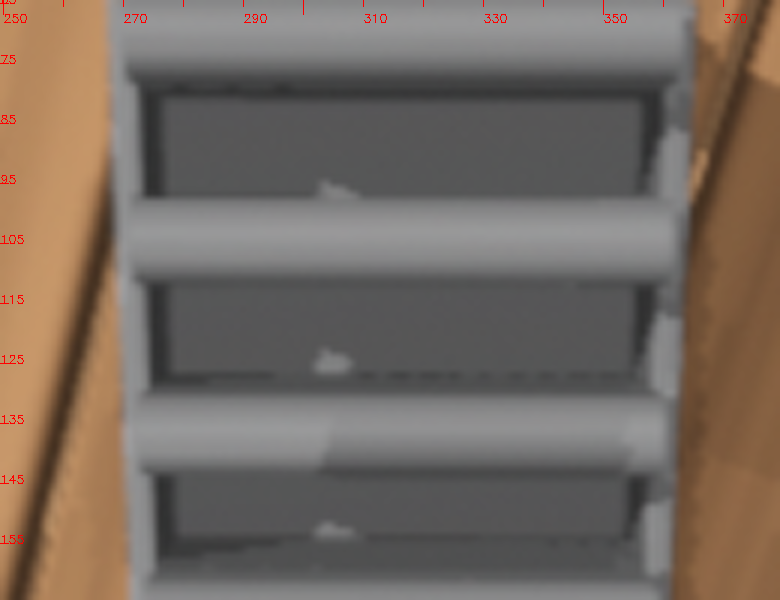

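View pics/g7.png

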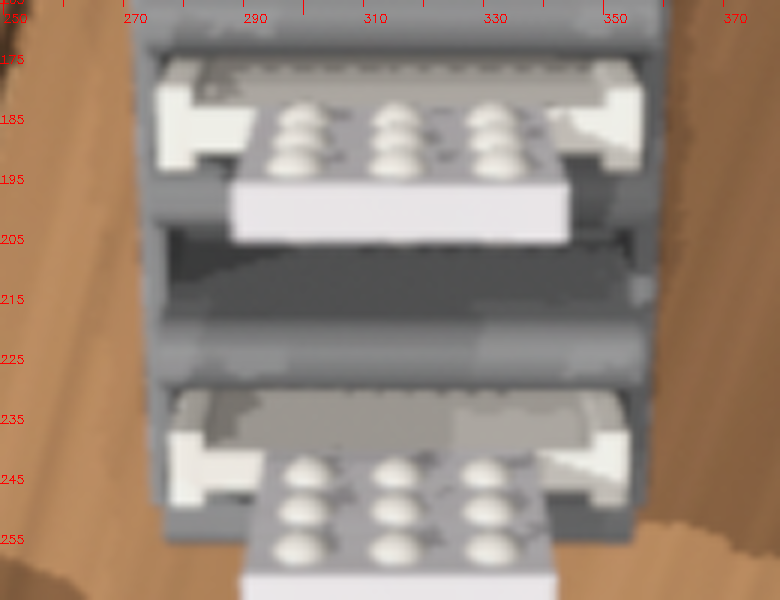

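Run:
```python
from h import *
yaw=-.2354; ux=np.array([np.cos(yaw),np.sin(yaw)]); uy=np.array([-ux[1],ux[0]])
def rep(n,p,cen): 
    d=p[:2]-cen; print(n,p.round(4),"obj",(d@ux*1e3).round(1),(d@uy*1e3).round(1))
C=np.array([.5597,.1249])
_,c=load("w2_rack")
for n,a,ra,b,rb,z in [("A bar-75",262,87.2,367.3,89.2,.05),("A bar-45",262.8,120,365.3,121.7,.05),("A s1 -60",282.8,106.2,343.3,106.2,.116),("A s2 -30",283.2,147,343.3,147,.116),("A s4 30",284.5,219.5,340,219.5,.116)]:
    rep(n,(onz(c,(a,ra),z)+onz(c,(b,rb),z))/2,C)
_,c=load("w3_rack")
for n,a,ra,b,rb,z in [("B bar75",262.5,88.3,369,88.3,.05),("B bar45",264.2,121.5,367.2,121.5,.05),("B s5 60",286.2,106.2,346.7,106.2,.116),("B s4 30",285.2,147,345.7,147,.116)]:
    rep(n,(onz(c,(a,ra),z)+onz(c,(b,rb),z))/2,C)
yaw=.292; ux=np.array([np.cos(yaw),np.sin(yaw)]); uy=np.array([-ux[1],ux[0]])
C=np.array([.5448,-.1188])
_,c=load("w2_car")
def car(L):
    for n,a,ra,b,rb,z in L: rep(n,(onz(c,(a,ra),z)+onz(c,(b,rb),z))/2,C)
# bars in g3/g4: x=-90 rows ~ 37-107 ; -60: 240-315 ; -30: 425-500 ; 30: g4 190-248; 60: 355-408
car([("A f -75",272,98.5,334.5,98.5,.11),("A f -15",276.8,175.5,334.3,175.5,.11),("A bar-60",260.5,116.5,353.5,115,.0495),("A bar -30",263,147.3,352.5,146.8,.0495),("A bar30",266.5,206.3,351.5,205.5,.0495),("A bar60",268.5,233.2,351,232.5,.0495)])
_,c=load("w3_car")
car([("B bar60",269.8,104.5,363.7,104.5,.0495),("B bar30",271,136.7,361.5,136.7,.0495),("B f -15",288.2,199.8,344.5,199.8,.11)])
```

```text
A bar-75 [0.4858 0.1427 0.05  ] obj -76.0 0.0
A bar-45 [0.5146 0.1356 0.05  ] obj -46.4 -0.1
A s1 -60 [0.5002 0.1385 0.116 ] obj -61.0 -0.6
A s2 -30 [0.5299 0.132  0.116 ] obj -30.7 -0.0
A s4 30 [0.5884 0.118  0.116 ] obj 29.5 0.0
B bar75 [0.6322 0.1075 0.05  ] obj 74.5 -0.1
B bar45 [0.603  0.1145 0.05  ] obj 44.5 0.0
B s5 60 [0.6174 0.1105 0.116 ] obj 59.4 -0.6
B s4 30 [0.5882 0.1183 0.116 ] obj 29.3 0.2
A f -75 [ 0.4732 -0.1403  0.11  ] obj -74.8 0.0
A f -15 [ 0.5303 -0.1231  0.11  ] obj -15.1 0.0
A bar-60 [ 0.4875 -0.1353  0.0495] obj -59.6 0.7
A bar -30 [ 0.5161 -0.1268  0.0495] obj -29.8 0.6
A bar30 [ 0.5746 -0.1096  0.0495] obj 31.2 0.3
A bar60 [ 0.6038 -0.1008  0.0495] obj 61.6 0.3
B bar60 [ 0.6029 -0.1021  0.0495] obj 60.5 -0.7
B bar30 [ 0.574  -0.1102  0.0495] obj 30.5 -0.2
B f -15 [ 0.5306 -0.1232  0.11  ] obj -14.9 -0.1
```

The normal and half-turned views agree within about 0.5 mm, so mount bias is negligible. Rack C=(.5589,.1251), yaw −.2354; carrier C=(.5452,−.1186), yaw .292.

Candidates in w2_rack and w3_rack:
- **Finished (cut heads, dark flat spots):** rack rows at pixels (313,106), (312,184) and (300,250).
- **Part-used (whole heads, domed blisters), leave in place:** (313,147) and (312,219).
- **Decoys:** two blue sleeves, scene pixels (400,245) and (303,347).

The crops g1 and g2 already confirm this. I'll start with the finished sleeve in slot +60.

```bash
cat >> h.py <<'E'
RC=np.array([.5589,.1251]); RY=-.2354
CC=np.array([.5452,-.1186]); CY=.292
HOV=.235
def at(C,yaw,x,y=0): 
    ux=np.array([np.cos(yaw),np.sin(yaw)]); return C+ux*x+np.array([-ux[1],ux[0]])*y
def st(s): print(s,"t",round(bot.get_t(),2),"p",np.round(bot.get_tool_pos(),4),"F",np.round(bot.get_force(),1),"M",np.round(bot.get_ft_torque(),2),"g",round(bot.get_grip_width(),3))
def pick(C,yaw,x,foot,y=0,lift=True):
    p=at(C,yaw,x,y); q=quat(yaw,True)
    bot.command_gripper(.75)
    bot.movep([*p,HOV],q); 
    hit=bot.move_l([*p,foot+.072],feed=.12,until_force=12); st(f"down hit={hit}")
    if hit: return False
    bot.command_gripper(0); st("closed")
    if lift:
        bot.move_l([*p,foot+.072+.06],feed=.06); st("lift60")
        bot.move_l([*p,HOV],feed=.15); st("up")
    return True
E
python3 - <<'E'
from h import *
print(pick(RC,RY,.060,.012))
shot("wrist","p1_w");shot("scene","p1_s");shot("side","p1_d")
a=cv2.imread("pics/p1_w.png");b=cv2.imread("pics/p1_s.png")
cv2.imwrite("pics/p1.png",np.vstack([cv2.resize(a,(480,300)),cv2.resize(b,(480,300))]))
E
```

```text
down hit=False t 11.57 p [0.6179 0.1111 0.0849] F [0.  0.  0.8] M [-0.01  0.14 -0.06] g 0.748
closed t 12.08 p [0.6174 0.1111 0.0843] F [-0.  -0.6  0.4] M [0.04 0.18 0.06] g 0.496
lift60 t 13.23 p [0.6169 0.1111 0.1434] F [ 0.1 -0.5 -0.8] M [0.02 0.16 0.02] g 0.493
up t 13.99 p [0.6167 0.1111 0.2339] F [-0.   0.6 -0.8] M [-0.01  0.2   0.03] g 0.492
True
```

View pics/p1.png

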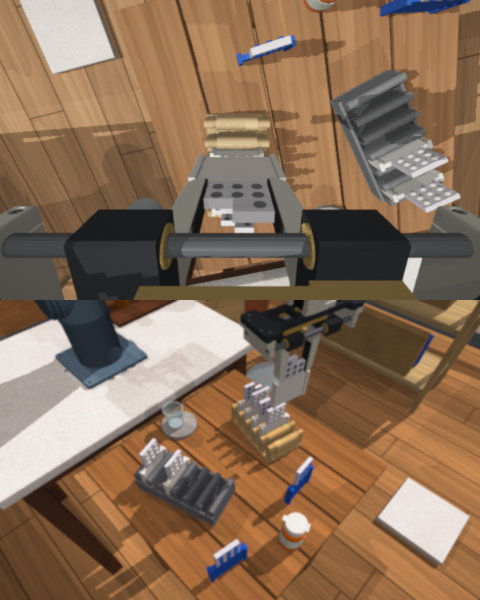

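View pics/p1_d.png

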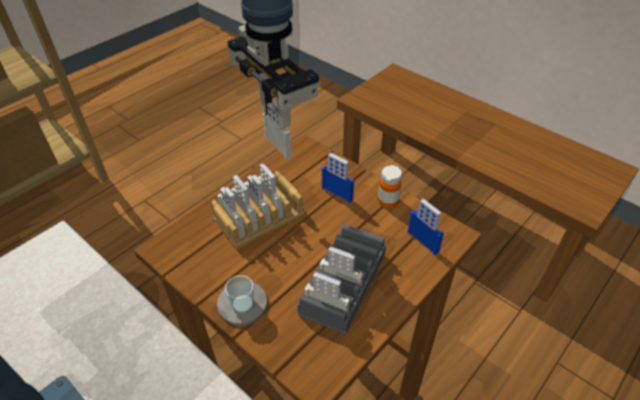

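The finished sleeve is held upright and the rack and carrier haven't moved. In the side view the carrier is at (345,275), as before. Placing it in carrier slot +75.

```bash
cat >> h.py <<'E'
def place(C,yaw,x,foot,y=0,lim=10):
    p=at(C,yaw,x,y); q=quat(yaw,True)
    bot.movep([*p,HOV],q); st("over")
    bot.move_l([*p,.056+.072+.006],feed=.15)
    hit=bot.move_l([*p,foot+.0725],feed=.04,until_force=lim); st(f"ins hit={hit}")
    if hit and bot.get_tool_pos()[2]-.072>foot+.005: return False
    release(); return True
def release():
    bot.command_gripper(.75); st("open")
    p=bot.get_tool_pos(); bot.move_l([p[0],p[1],HOV],feed=.15); st("clear")
def shift(ref,cur,box=(285,205,405,345),m=30):
    a=cv2.imread(f"pics/{ref}.png") ;b=cv2.imread(f"pics/{cur}.png"); x0,y0,x1,y1=box
    r=cv2.matchTemplate(b[y0-m:y1+m,x0-m:x1+m],a[y0:y1,x0:x1],cv2.TM_CCOEFF_NORMED); _,v,_,l=cv2.minMaxLoc(r); return l[0]-m,l[1]-m,round(v,3)
E
python3 - <<'E'
from h import *
print(shift("b_side","p1_d"))
print(place(CC,CY,.075,.006))
shot("wrist","q1_w");shot("side","q1_d");
E
```

```text
(0, 0, 0.956)
over t 14.98 p [ 0.6169 -0.0964  0.2345] F [0.4 0.5 0.1] M [-0.01  0.17 -0.04] g 0.492
ins hit=False t 17.34 p [ 0.6172 -0.0971  0.0788] F [-0.5  0.1 -0.4] M [-0.03  0.08 -0.06] g 0.496
open t 17.96 p [ 0.617  -0.097   0.0785] F [-0.3 -0.6  0.2] M [-0.02  0.15 -0.01] g 0.752
clear t 19.15 p [ 0.6165 -0.0968  0.2339] F [-0.2  0.6 -0.5] M [0.02 0.19 0.04] g 0.749
True
```

View pics/q1_w.png

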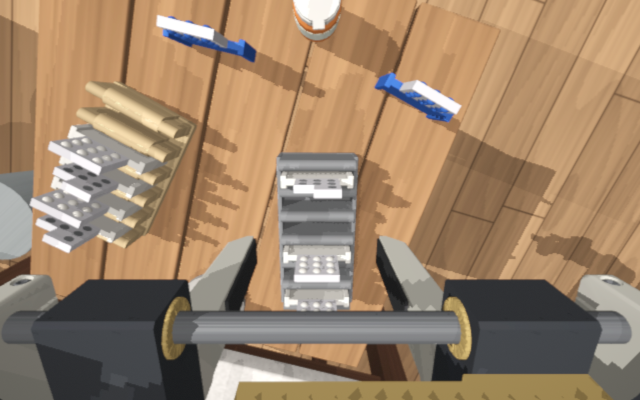

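View pics/q1_d.png

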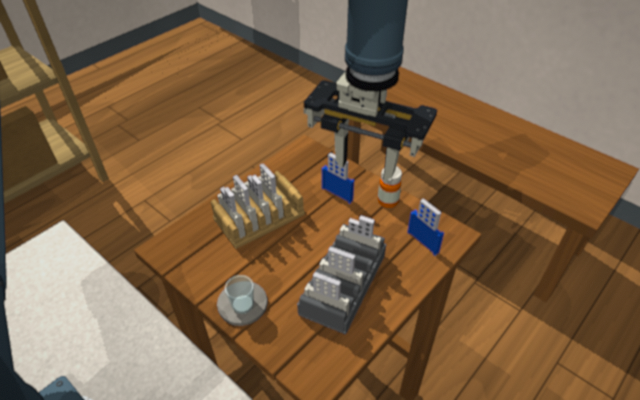

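The sleeve is seated in carrier slot +75, at (318,185) in the wrist view. Next: finished sleeve at rack 0 to carrier +15, checking for carrier shift just before placing.

Run:
```python
from h import *
if pick(RC,RY,0,.012):
    shot("side","p2_d"); s=shift("q1_d","p2_d"); print(s)
    if abs(s[0])+abs(s[1])<=1 and s[2]>.9:
        print(place(CC,CY,.015,.006)); shot("wrist","q2_w");shot("side","q2_d")
```

```text
down hit=False t 21.79 p [0.5595 0.1251 0.0848] F [ 0.1  0.1 -0.1] M [ 0.02  0.1  -0.01] g 0.751
closed t 22.3 p [0.559  0.1251 0.0842] F [0.4 0.6 2.5] M [ 0.02  0.15 -0.01] g 0.492
lift60 t 23.45 p [0.5586 0.1251 0.1435] F [ 0.1 -0.7 -0.6] M [0.01 0.17 0.01] g 0.494
up t 24.21 p [0.5583 0.1251 0.234 ] F [ 0.1  0.7 -0.7] M [-0.    0.22 -0.08] g 0.493
(0, 0, 0.958)
over t 25.21 p [ 0.5593 -0.1136  0.2344] F [ 0.3  0.5 -0.8] M [-0.05  0.15 -0.01] g 0.49
ins hit=False t 27.57 p [ 0.5598 -0.1144  0.0788] F [ 0.5 -0.2  0.3] M [-0.06  0.17  0.02] g 0.492
open t 28.18 p [ 0.5596 -0.1143  0.0785] F [ 0.2 -0.2 -0.3] M [ 0.03  0.13 -0.01] g 0.752
clear t 29.38 p [ 0.559  -0.1141  0.234 ] F [ 0.3 -0.5  0.2] M [ 0.01  0.19 -0.02] g 0.75
True
```

Run:
```python
from h import *
if pick(RC,RY,-.06,.012):
    shot("side","p3_d"); s=shift("q2_d","p3_d"); print(s)
    if abs(s[0])+abs(s[1])<=1 and s[2]>.9:
        print(place(CC,CY,.045,.006)); shot("wrist","q3_w");shot("side","q3_d")
a=cv2.imread("pics/q3_w.png");b=cv2.imread("pics/q3_d.png")
cv2.imwrite("pics/q3.png",np.vstack([cv2.resize(a,(480,300)),cv2.resize(b,(480,300))]))
```

```text
down hit=False t 32.12 p [0.5012 0.1391 0.0847] F [ 0.5 -0.1 -0.1] M [0.05 0.13 0.01] g 0.748
closed t 32.62 p [0.5007 0.1391 0.0842] F [ 0.6 -0.2  1.6] M [0.   0.21 0.02] g 0.492
lift60 t 33.77 p [0.5002 0.1391 0.1436] F [ 0.2  0.1 -0.2] M [ 0.05  0.15 -0.01] g 0.493
up t 34.53 p [0.5    0.139  0.2341] F [ 0.6 -0.5 -0.7] M [ 0.06  0.18 -0.01] g 0.487
(0, 0, 0.967)
over t 35.6 p [ 0.5879 -0.1048  0.2343] F [-0.2  0.7 -0.3] M [-0.02  0.15 -0.01] g 0.488
ins hit=False t 37.96 p [ 0.5885 -0.1057  0.0788] F [ 0.5 -0.1 -0.8] M [0.02 0.16 0.03] g 0.493
open t 38.58 p [ 0.5883 -0.1056  0.0785] F [ 0.2 -0.3 -0.2] M [-0.04  0.14  0.01] g 0.75
clear t 39.77 p [ 0.5877 -0.1055  0.2339] F [-0.4 -0.   0.3] M [-0.01  0.16 -0.  ] g 0.744
True
```

View pics/q3.png

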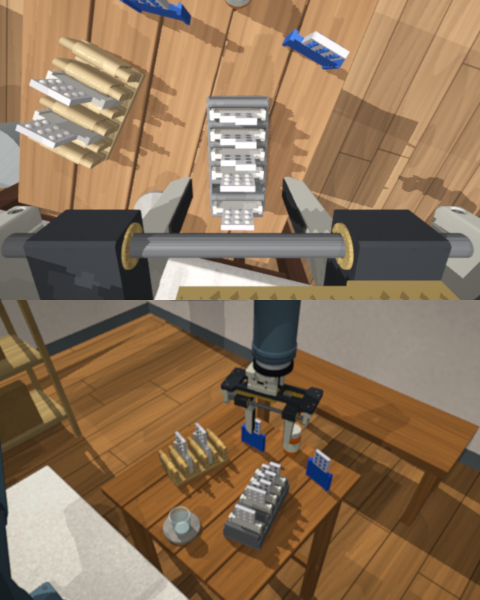

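The carrier now holds five sleeves and the rack only the two part-used ones, with everything where expected. Before the fresh sleeves, I'll take one close rack view to confirm the slots.

Run:
```python
from h import *
bot.movep([*at(RC,RY,-.02),.2],quat(RY,True))
im,c=shot("wrist","r1"); grid(im,250,65,380,265,3.0,"r1g")
for x in (-75,-45,-15,15,45,75): print(x,[proj(c,[*at(RC,RY,x/1e3,y),.05]).round(1).tolist() for y in (.05,-.05)])
st("v")
```

```text
-75 [[268.7, 236.9], [362.1, 236.9]]
-45 [[267.5, 210.5], [363.3, 210.4]]
-15 [[266.1, 182.5], [364.7, 182.5]]
15 [[264.7, 153.0], [366.1, 153.0]]
45 [[263.2, 121.7], [367.5, 121.7]]
75 [[261.5, 88.6], [369.1, 88.6]]
v t 40.88 p [0.5401 0.1288 0.2   ] F [-0.2  0.4  0.8] M [-0.04  0.12  0.04] g 0.75
```

View pics/r1g.png

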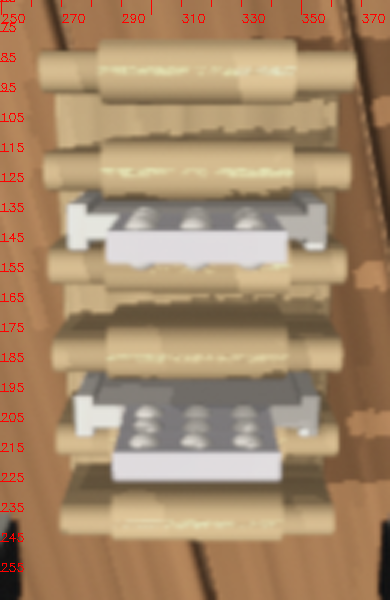

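The rack bars match the predicted pixels within 1 px, so it hasn't moved. Next: fresh sleeve from carrier −15 to rack +60.

Run:
```python
from h import *
shot("side","p4_d"); s=shift("q3_d","p4_d"); print(s)
if abs(s[0])+abs(s[1])<=1 and s[2]>.9:
  if pick(CC,CY,-.0155,.006):
    print(place(RC,RY,.060,.012)); shot("wrist","q4_w");shot("side","q4_d")
    a=cv2.imread("pics/q4_w.png");b=cv2.imread("pics/q4_d.png")
    cv2.imwrite("pics/q4.png",np.vstack([cv2.resize(a,(480,300)),cv2.resize(b,(480,300))]))
```

```text
(0, 0, 0.961)
down hit=False t 43.6 p [ 0.5309 -0.1233  0.0787] F [1.1 0.3 0.3] M [ 0.02  0.21 -0.01] g 0.755
closed t 44.11 p [ 0.5305 -0.1231  0.0782] F [0.8 0.1 1.6] M [-0.1   0.2  -0.08] g 0.49
lift60 t 45.26 p [ 0.53   -0.1229  0.1375] F [-0.2 -0.7 -0.6] M [-0.08  0.11  0.03] g 0.491
up t 46.06 p [ 0.5298 -0.1228  0.234 ] F [-0.1 -0.3 -0.8] M [-0.01  0.11 -0.01] g 0.496
over t 47.04 p [0.6168 0.1105 0.2341] F [ 0.2 -0.8 -0.8] M [ 0.02  0.11 -0.05] g 0.49
ins hit=False t 49.25 p [0.6175 0.1111 0.0848] F [ 0.5  0.1 -0.7] M [0.02 0.15 0.01] g 0.493
open t 49.87 p [0.6173 0.1111 0.0845] F [ 0.2 -0.3  0.8] M [0.03 0.18 0.01] g 0.748
clear t 51.02 p [0.6166 0.1111 0.2339] F [-0.4 -0.2  0.2] M [0.05 0.2  0.01] g 0.752
True
```

View pics/q4.png

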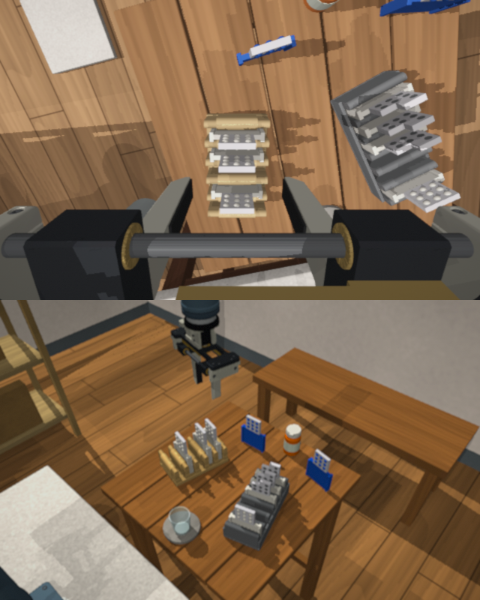

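The first fresh sleeve is seated in rack +60, at (238,137) in the wrist half. I'll check the carrier for shift, then move the last fresh sleeve from −75 to rack 0.

Run:
```python
from h import *
s=shift("p4_d","q4_d"); print(s)
s2=shift("p4_d","q4_d",box=(335,220,395,270)); print(s2)
if abs(s[0])+abs(s[1])<=1 and abs(s2[0])+abs(s2[1])<=1:
  if pick(CC,CY,-.0755,.006):
    print(place(RC,RY,0,.012)); shot("wrist","q5_w");shot("side","q5_d")
    bot.movep([.40,.05,.38],quat(0,True)); shot("side","z_d"); shot("scene","z_s")
    a=cv2.imread("pics/z_s.png");b=cv2.imread("pics/z_d.png")
    cv2.imwrite("pics/z.png",np.vstack([cv2.resize(a,(480,300)),cv2.resize(b,(480,300))]))
```

```text
(0, 0, 0.849)
(0, 0, 0.878)
down hit=False t 53.91 p [ 0.4734 -0.1406  0.0786] F [ 0.1  0.1 -0.1] M [ 0.01  0.16 -0.02] g 0.755
closed t 54.42 p [ 0.473  -0.1404  0.0782] F [ 0.1 -0.5  2.2] M [-0.07  0.16 -0.04] g 0.492
lift60 t 55.57 p [ 0.4726 -0.1402  0.1376] F [ 0.6 -0.  -0.7] M [-0.05  0.17 -0.03] g 0.497
up t 56.37 p [ 0.4724 -0.14    0.234 ] F [-0.7  1.1 -0.2] M [-0.03  0.19  0.  ] g 0.493
over t 57.45 p [0.5586 0.1244 0.2343] F [-0.2  0.1 -0.6] M [0.06 0.19 0.04] g 0.493
ins hit=False t 59.66 p [0.5591 0.1251 0.0848] F [-0.6 -0.6 -1.1] M [-0.01  0.14 -0.01] g 0.496
open t 60.27 p [0.5589 0.1251 0.0845] F [ 0.3 -0.2 -0.1] M [ 0.    0.16 -0.01] g 0.749
clear t 61.42 p [0.5583 0.1251 0.2339] F [0.6 0.1 0.5] M [0.05 0.14 0.05] g 0.746
True
```

View pics/z.png

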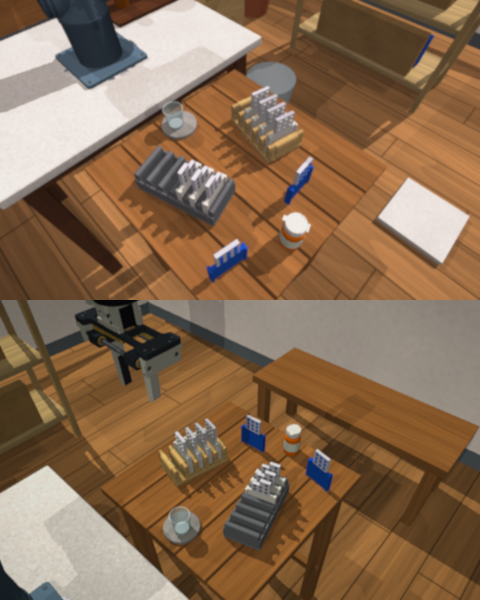

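All five sleeves are moved. I'll take close views of both holders to check seating before handing in.

Run:
```python
from h import *
for n,C,Y,foot,xs in [("e_rack",RC,RY,.012,(-30,0,30,60)),("e_car",CC,CY,.006,(15,45,75))]:
    bot.movep([*at(C,Y,-.03),.21],quat(Y,True))
    im,c=shot("wrist",n)
    for x in xs:   # expected rail tops (shoulder corners) and head top corners
        for y in (-.039,.039):
            u=proj(c,[*at(C,Y,x/1e3,y),foot+.060]); cv2.circle(im,tuple(np.round(u).astype(int)),1,(0,0,255),-1)
        u=proj(c,[*at(C,Y,x/1e3,-.023),foot+.104]); cv2.circle(im,tuple(np.round(u).astype(int)),1,(255,0,0),-1)
    crop(im,240,30,400,260,n+"c",2.5)
a,b=[cv2.imread(f"pics/{n}c.png") for n in("e_rack","e_car")]
cv2.imwrite("pics/e.png",np.hstack([a,b])); st("")
bot.movep([.40,.05,.38],quat(0,True))
```

```text
t 64.57 p [ 0.5167 -0.1265  0.2107] F [0.6 1.  0.6] M [-0.01  0.17 -0.01] g 0.75
```

View pics/e.png

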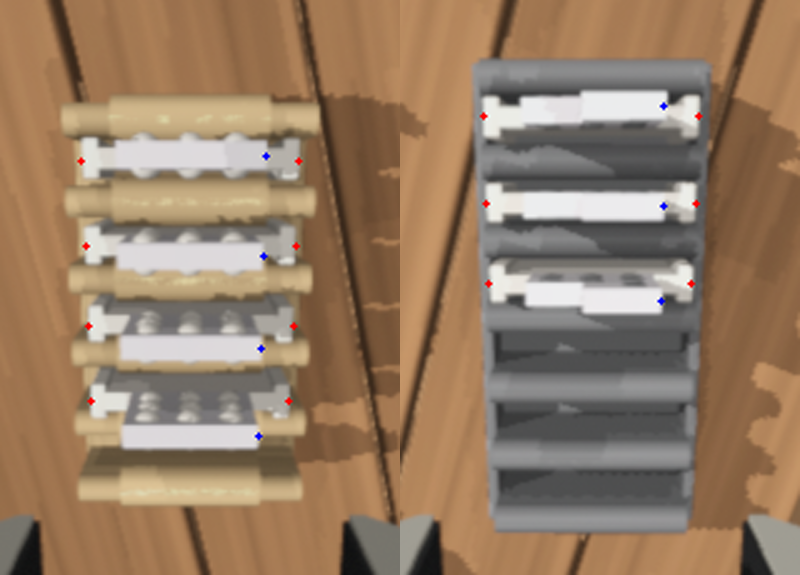

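Expected shoulder and head points fall on the sleeves in every slot: finished sleeves in carrier +15, +45 and +75; part-used and fresh ones in rack −30, 0, 30 and 60. Handing in.

Run:
```python
from h import *
bot.dwell(.5); im,_=shot("side","fin_d"); print(shift("z_d","fin_d"),bot.get_t())
bot.finish_job()
```

```text
(0, 0, 1.0) 66.175
the job is handed in; nothing more can be done
```

The changeover is done and handed in at about 66 s of the 210 s allowed. The hand-in gave no verdict, so what follows rests on my own checks.

- **Finished sleeves:** all three came straight up out of the rack and now stand in carrier slots +15, +45 and +75.
- **Fresh sleeves:** both went from the carrier into rack slots 0 and +60. The two part-used sleeves were never moved.
- **Seating:** in the last close wrist views, the expected seated shoulder and head points fell on every sleeve to within 1–2 mm by eye. I checked lean only by eye.
- **Rack:** it matched its measured pose within 1 px midway, and its sleeves matched again at the end.
- **Carrier:** no shift showed in any side-view comparison. The match scores were lower (about 0.85) right after a sleeve was taken out, because the contents had changed.
- **Forces:** no pick or insertion met notable force (under 3 N).
- **Bystanders:** the cup, coaster and bottle were not touched. They look upright and in place in the last overview; I did not measure their positions again.

No check failed or disagreed.

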